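# Match the replacement batteries to the opened phones

### The job

Three phones lie open on their mats, each with an empty battery bay, and four loose batteries lie on the bench: for each phone find the battery whose outline fills its bay, and lay it flat in the middle of the clear half of that phone's mat, lengthwise alongside the phone. One battery fills none of the bays: leave it where it lies. Set the batteries down gently, never drop them.

Things in the scene. Friction and masses are not known exactly. Their poses are not given: they have to be found in the camera images.
- mat_slim: Grey mat 210 (x) x 170 (y) x 3 mm, rim 1.5 higher; origin under its centre. On its +x (far) half an opened phone, 138 (y) x 67 (x), top at z 11, near edge at x 25; empty bay a long narrow rectangle 96 x 38 along its near side, board in a strip beside it: takes battery_slim. Clear half: x -105 to 25, middle at x -40, y 0, surface z 3. Yaw within 0.15 rad.
- mat_corner: Grey mat 210 (x) x 170 (y) x 3 mm, rim 1.5 higher; origin under its centre. On its +x (far) half an opened phone, 144 (y) x 71 (x), top at z 11, near edge at x 25; empty bay L-shaped, limb 98 x 35 along its near side, foot 32 x 28 at the -y end: takes battery_corner. Clear half: x -105 to 25, middle at x -40, y 0, surface z 3. Yaw within 0.15 rad.
- mat_broad: Grey mat 210 (x) x 170 (y) x 3 mm, rim 1.5 higher; origin under its centre. On its +x (far) half an opened phone, 150 (y) x 74 (x), top at z 11, near edge at x 25; empty bay a broad rectangle 66 (y) x 50 amid the phone, boards at both ends: takes battery_broad. Clear half: x -105 to 25, middle at x -40, y 0, surface z 3. Yaw within 0.15 rad.
- battery_slim: Loose flat battery, silver foil, black label: long narrow rectangle 34 (x) x 92 (y) mm; 6 mm thick, 45 g +-20 %. Origin: centre of its underside. Long axis y within 0.5 rad of world y; a thin flex (look only, 9 mm) at its +y end. Goes to mat_slim.
- battery_corner: Loose flat battery, silver foil, black label: L-shape 57 (x) x 94 (y) mm: limb x -28.5 to 2.5 full length, foot x 2.5 to 28.5, y -47 to -19; 6 mm thick, 55 g +-20 %. Origin: centre of its underside (bounding rectangle). Long axis y within 0.5 rad of world y; a thin flex (look only, 9 mm) at its +y end. Mass centre x -7, y -6; grip across the limb at x -13, y 0. Goes to mat_corner.
- battery_broad: Loose flat battery, silver foil, black label: broad short rectangle 46 (x) x 62 (y) mm; 6 mm thick, 55 g +-20 %. Origin: centre of its underside. Long axis y within 0.5 rad of world y; a thin flex (look only, 9 mm) at its +y end. Goes to mat_broad.
- battery_odd: Loose flat battery, silver foil, black label: the smallest, rectangle 34 (x) x 42 (y) mm; 6 mm thick, 22 g +-20 %. Origin: centre of its underside. Long axis y within 0.5 rad of world y; a thin flex (look only, 9 mm) at its +y end. Fills no bay here: it stays where it lies.
Things that resemble listed ones, but are neither listed nor needed, are in the scene too. Leave any blue look-alike of the battery_slim alone. Leave any yellow look-alike of the battery_corner alone.

How it is judged:
At the end, for the whole second after the job is handed in: Each of the slim, L-shaped and broad batteries lies flat, released and at rest on the mat of the phone it fits, its origin within 15 mm in x and in y of the middle of the mat's clear half, its long axis within 0.26 rad of the phone's; the odd battery is within 15 mm of where it started (x of battery_slim in the frame of mat_slim between -0.055 and -0.025 m and y of battery_slim in the frame of mat_slim between -0.015 and 0.015 m and z of battery_slim in the frame of mat_slim between 0 and 0.006 m and angle between the y axis of battery_slim and the y axis of mat_slim, either way round below 0.26 rad and angle between each of battery_slim, battery_corner, battery_broad's own z axis and vertical below 0.1 rad and linear speed of each of battery_slim, battery_corner, battery_broad below 0.02 m/s and angular speed of each of battery_slim, battery_corner, battery_broad below 0.2 rad/s and x of battery_corner in the frame of mat_corner between -0.055 and -0.025 m and y of battery_corner in the frame of mat_corner between -0.015 and 0.015 m and z of battery_corner in the frame of mat_corner between 0 and 0.006 m and angle between the y axis of battery_corner and the y axis of mat_corner, either way round below 0.26 rad and x of battery_broad in the frame of mat_broad between -0.055 and -0.025 m and y of battery_broad in the frame of mat_broad between -0.015 and 0.015 m and z of battery_broad in the frame of mat_broad between 0 and 0.006 m and angle between the y axis of battery_broad and the y axis of mat_broad, either way round below 0.26 rad and distance of battery_odd from where it was at the start of the episode below 0.015 m); the robot touches nothing.
It fails at once if the slim battery was dropped or thrown: out of the fingers and moving faster than 0.6 m/s (linear speed of battery_slim above 0.6 m/s and contact force between the fingers and battery_slim below 0.01 N).
It fails at once if the L-shaped battery was dropped or thrown: out of the fingers and moving faster than 0.6 m/s (linear speed of battery_corner above 0.6 m/s and contact force between the fingers and battery_corner below 0.01 N).
It fails at once if the broad battery was dropped or thrown: out of the fingers and moving faster than 0.6 m/s (linear speed of battery_broad above 0.6 m/s and contact force between the fingers and battery_broad below 0.01 N).
It fails at once if the odd battery was moved by more than 15 mm (distance of battery_odd from where it was at the start of the episode above 0.015 m).
It also fails if it takes over 93 s, if anything falls off the work surface, if the arm or the gripper's body presses on something with over 40 N, if the wrist force passes 120 N, or if a joint passes its speed limit or range.

### The arm

A 6-joint arm with a two-finger parallel gripper is mounted at the origin on the work surface. World frame = base frame: x ahead of the robot, y to its left, z up, the work surface at z = 0. Lengths are in m, angles in rad, forces in N, time in s.
With the tool pointing down it reaches from about 0.35 to 1 m from the base axis. Payload 7.1 kg.
Tool frame: the origin (TCP) lies between the finger pads; the fingertips stand 22 mm ahead of it and the grasp point (between the pads) lies 3 mm ahead of it; x points along the fingers, y is the direction in which the jaws open and shut, and the axes are right-handed (so a half turn about x gives the same grasp; the last joint's range is limited). The gripper opens to 85 mm and grips with 20 to 120 N. Pads are 22 mm wide; open, the fingers measure 114 mm over their backs; the gripper's body (76 mm by 85 mm) begins 54 mm behind the grasp point. The pads swing forward as they close: fully open they stand 13 mm farther back than shut.
Start: joints at [1.177, 0.423, 1.63, -0, 1.089, -0.019], TCP at [0.229, 0.582, 0.217] pointing down, gripper open.
Joint ranges: [-3, 3], [-0.9, 2.11], [0.09, 2.58], [-1.31, 4.45], [0.11, 2.69], [-2.54, 2.54]. Speed limits (rad/s): [2.39, 2.39, 3.01, 3.14, 3.14, 3.14].

### API

Orientations are given as a rotation vector (axis times angle).
In Python, from rig import manip gives the robot as it stands. The module is installed in compiled form; this text tells all that it offers. Calls block until the motion is done:
- manip.move_to(position, orientation): joint-space move of the TCP to a pose.
- manip.servo_line(position, orientation=None, rate=0.15): straight line of the TCP; orientation=None keeps the orientation; rate is the mean speed in m/s.
- manip.set_joints(angles): joint-space move.
- manip.command_gripper(opening, f_grip=None): finger opening in m; f_grip is the grip in N (None keeps the last); returns when the fingers have stopped.
- manip.hold(seconds).
- manip.solve_ik(position, orientation): joint angles nearest the present ones, or None.
- manip.camera(name): name is "scene" or "side" or "wrist"; returns a dict with "image" (384x512x3 uint8, red, green, blue), "fx", "fy", "cx", "cy" (pixels), "cam_to_world" (4x4, takes a point from camera to world coordinates); the wrist camera has in their place "mount" (4x4, takes a point from camera to tool coordinates, whose origin is the TCP and whose axes are the tool frame's). Camera axes: x right, y down, z forward; pixel columns grow to the right and rows downward; lengths in m; the calibration is good to about 2 mm. A picture is of the moment at which its call begins: read the wrist's pose just before it. There is no depth.
A pose or a line that the arm cannot do raises manip.IKError and nothing moves.
- manip.sign_off(): hands the job in, once; it reports no verdict.
Readings, each from a call of its own:
- manip.get_time(): time.
- manip.get_joint_positions(): joint angles.
- manip.get_joint_vel(): joint speeds.
- manip.get_tau(): joint torques, N m.
- manip.get_position(): TCP position.
- manip.get_ee_rot(): TCP orientation.
- manip.get_contact_force(): force on the tool from outside, world axes, zero at the start.
- manip.get_torque(): the same for the moment, N m.
- manip.get_width(): finger opening in m.
Only numpy, scipy, OpenCV 4.12 (cv2) and the standard library are available. Lean on these libraries where they do the work, as an engineer would, in place of code of your own. Each camera call takes 0.05 s, during which the arm holds its last target. There are 200 camera calls.

## Working session

There is one attempt and no reset: what is moved stays moved. The work goes in short steps, each a Python script; the robot and the scene stay as the last script left them, time stands still between calls to the robot, and variables do not carry over. Pictures are saved under pics/ and viewed, about 12 in all and at most 16, crops included, and the job is handed in when it is done.

```bash
mkdir -p pics
python3 - <<'E'
from rig import manip
import cv2,numpy as np
for n in ("scene","side"):
    c=manip.camera(n); cv2.imwrite(f"pics/{n}0.png",c["image"][:,:,::-1]); np.savez(f"pics/{n}0.npz",**c)
    print(n,c["fx"],c["cx"],c["cy"],np.round(c["cam_to_world"],3).tolist())
print(manip.get_time(),manip.get_ee_rot(),manip.camera("wrist")["mount"].round(3).tolist())
E
```

```text
scene 394.4314262459904 254.36561401885243 187.65986390107884 [[0.148, 0.84, -0.522, 0.98], [0.989, -0.124, 0.082, -0.06], [0.004, -0.529, -0.849, 0.877], [0.0, 0.0, 0.0, 1.0]]
side 413.6922407086424 258.81890564252296 195.54354376471082 [[0.91, -0.321, 0.262, 0.185], [-0.414, -0.696, 0.587, -0.583], [-0.006, -0.643, -0.766, 0.807], [0.0, 0.0, 0.0, 1.0]]
0.1 [ 0.29295834  1.55103979 -0.29510628] [[0.001, -0.27, 0.963, -0.157], [1.0, 0.001, -0.001, -0.002], [-0.0, 0.963, 0.27, -0.07], [0.0, 0.0, 0.0, 1.0]]
```

View pics/scene0.png

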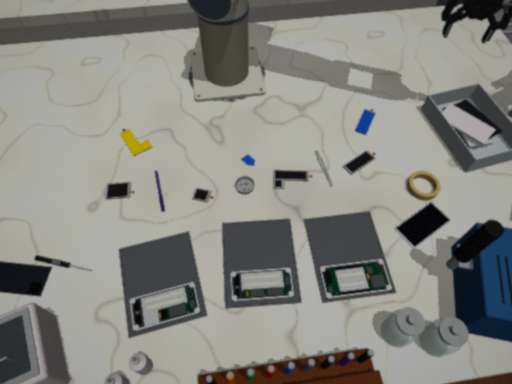

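View pics/side0.png

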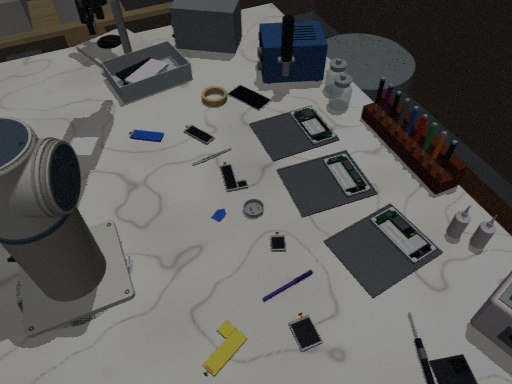

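```bash
cat > h.py <<'E'
import numpy as np,cv2
def ray(c,T,uv,z):
    uv=np.atleast_2d(np.asarray(uv,float))
    d=np.c_[(uv[:,0]-c["cx"])/c["fx"],(uv[:,1]-c["cy"])/c["fy"],np.ones(len(uv))]@T[:3,:3].T
    o=T[:3,3]; return (o+d*((z-o[2])/d[:,2])[:,None])[:,:2]
E
python3 - <<'E'
from h import *
c=np.load("pics/scene0.npz"); im=c["image"]; T=c["cam_to_world"]
a=cv2.resize(im[225:335,115:400,::-1],None,fx=2.8,fy=2.8,interpolation=cv2.INTER_CUBIC)
b=cv2.resize(im[140:215,95:380,::-1],None,fx=2.8,fy=2.8,interpolation=cv2.INTER_CUBIC)
cv2.imwrite("pics/crop0.png",np.vstack([a,b]))
g=im.astype(int); mx=g.max(2); sat=mx-g.min(2)
m=((mx<105)&(mx>45)&(sat<25)).astype(np.uint8)
m=cv2.morphologyEx(m,cv2.MORPH_OPEN,np.ones((3,3)))
for k in cv2.findContours(m,0,2)[0]:
    if cv2.contourArea(k)<1500: continue
    print("blob",cv2.boundingRect(k))
    W=ray(c,T,k[:,0,:],0.003).astype(np.float32)
    print(cv2.minAreaRect(W)); 
m=((mx<90)).astype(np.uint8)
for k in cv2.findContours(m,0,2)[0]:
    x,y,w,h=cv2.boundingRect(k)
    if not(20<cv2.contourArea(k)<900 and 140<y<215 and 95<x<390): continue
    W=ray(c,T,k[:,0,:],0.006).astype(np.float32); print((x,y,w,h),cv2.minAreaRect(W))
E
```

```text
blob (0, 315, 31, 69)
((0.7545729875564575, -0.5265708565711975), (0.12957298755645752, 0.0580347403883934), 10.260848045349121)
blob (120, 232, 86, 105)
((0.6567119359970093, -0.2231653332710266), (0.20842908322811127, 0.16824287176132202), 7.36077880859375)
blob (222, 219, 79, 89)
((0.6416903734207153, 0.005980700254440308), (0.1679871380329132, 0.20879405736923218), 85.9105453491211)
blob (304, 212, 91, 90)
((0.6560130715370178, 0.214364692568779), (0.1690961718559265, 0.20884810388088226), 89.1966781616211)
blob (421, 85, 91, 87)
((0.319802463054657, 0.6822280883789062), (0.2794088125228882, 0.23629800975322723), 8.056953430175781)
blob (0, 0, 438, 86)
((-0.1622380167245865, 0.0243874192237854), (1.584800362586975, 0.4425334930419922), 88.5390396118164)
(194, 189, 14, 12) ((0.4429062008857727, -0.11518096178770065), (0.0317450612783432, 0.029365062713623047), 68.58949279785156)
(107, 183, 21, 16) ((0.39940837025642395, -0.32778555154800415), (0.05176696553826332, 0.04383610561490059), 87.24594116210938)
(275, 170, 32, 17) ((0.4284398853778839, 0.12353607267141342), (0.0820997953414917, 0.05088325962424278), 79.88674926757812)
(345, 152, 29, 20) ((0.40231236815452576, 0.3180094361305237), (0.02995617501437664, 0.08189313113689423), 28.11099624633789)
```

View pics/crop0.png

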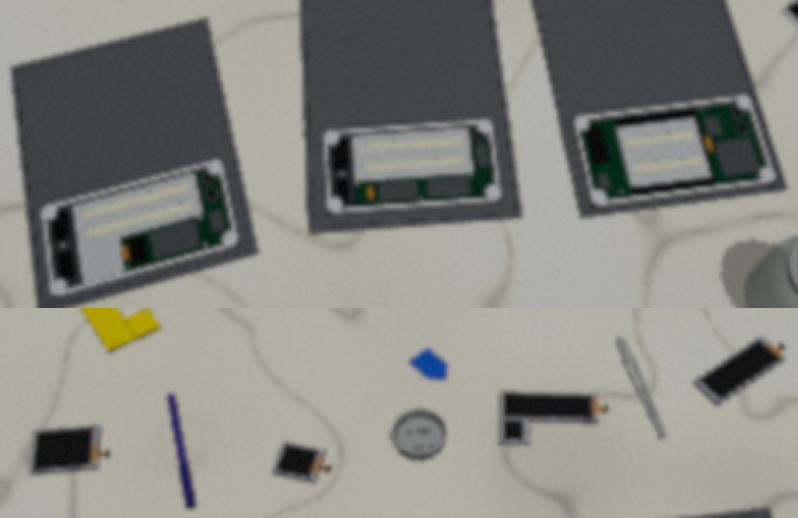

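```bash
cat >> h.py <<'E'
from scipy.spatial.transform import Rotation as R
from rig import manip
def down(yaw):
    """tool x down, tool y along battery x (either sense); the one with joint 6 nearest mid-range"""
    out=[]
    for s in (1,-1):
        c,n=s*np.cos(yaw),s*np.sin(yaw)
        out.append(R.from_matrix(np.array([[0,0,-1],[c,n,0],[n,-c,0]]).T).as_rotvec())
    return out
def pick_ori(p,yaw):
    best=None
    for o in down(yaw):
        q=manip.solve_ik(p,o)
        if q is not None and (best is None or abs(q[5])<best[0]): best=(abs(q[5]),o)
    return best[1]
def wrist():
    T=np.eye(4); T[:3,:3]=R.from_rotvec(manip.get_ee_rot()).as_matrix(); T[:3,3]=manip.get_position()
    c=manip.camera("wrist"); return c,T@c["mount"]
G={"slim":(.402,.318,.49),"corner":(.428,.124,-.17),"broad":(.399,-.328,-.05)}
E
python3 - <<'E'
from h import *
ims=[]
for n,(x,y,w) in G.items():
    p=[x,y,.2]; manip.move_to(p,pick_ori(p,w)); manip.hold(.2)
    c,T=wrist(); np.savez(f"pics/w_{n}.npz",T=T,**c); ims.append(c["image"][:,:,::-1])
    print(n,manip.get_time(),manip.get_joint_positions().round(2),manip.get_contact_force())
ims.append(0*ims[0])
cv2.imwrite("pics/w.png",cv2.resize(np.vstack([np.hstack(ims[:2]),np.hstack(ims[2:])]),(800,600),interpolation=cv2.INTER_AREA))
E
```

```text
slim 1.6 [0.65 0.28 1.89 0.   0.97 0.16] [ 0.32932373 -0.59830846  0.08755092]
corner 2.65 [0.26 0.18 2.03 0.   0.93 0.43] [0.25097813 0.60903534 0.43868321]
broad 4.5583 [-0.71  0.29  1.88  0.    0.97 -0.66] [ 0.30157803  0.58213701 -0.35547996]
```

View pics/w.png

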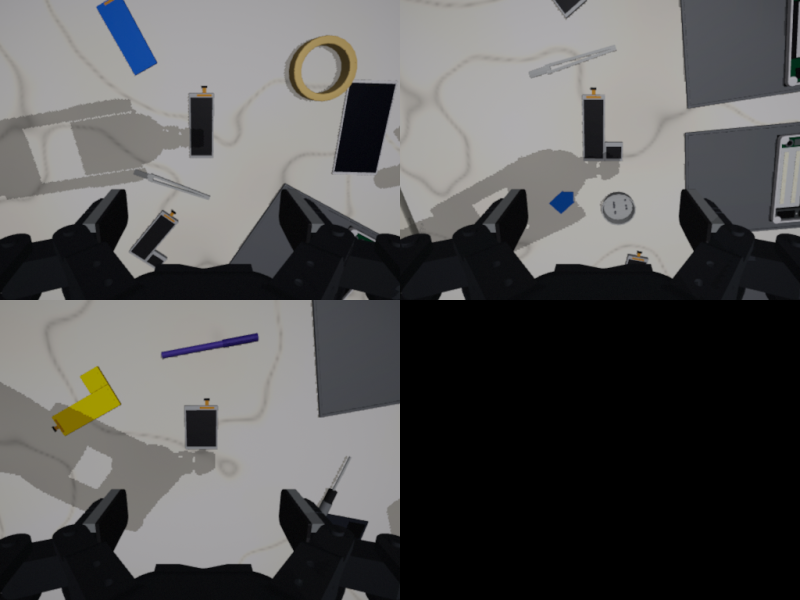

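Run:
```python
from h import *
ims=[]
for n,(y0,x0) in {"slim":(105,215),"corner":(105,220),"broad":(110,215)}.items():
    d=np.load(f"pics/w_{n}.npz"); im=d["image"]
    cr=im[y0:y0+105,x0:x0+85,::-1]
    cr=cv2.normalize(cr,None,0,255,cv2.NORM_MINMAX)
    ims.append(cv2.resize(cr,None,fx=3.1,fy=5,interpolation=cv2.INTER_CUBIC) if 0 else cv2.resize(cr,None,fx=3.1,fy=3.1,interpolation=cv2.INTER_CUBIC))
    m=(im.max(2)<60).astype(np.uint8); m[230:]=0
    for k in cv2.findContours(m,0,1)[0]:
        x,y,w,h=cv2.boundingRect(k)
        if cv2.contourArea(k)>100 and x0-5<x<x0+85 and y0<y<y0+105:
            W=ray(d,d["T"],k[:,0,:],.006).astype(np.float32); print(n,(x,y,w,h),cv2.minAreaRect(W))
cv2.imwrite("pics/c.png",np.hstack(ims))
```

```text
slim (244, 125, 28, 74) ((0.3969174921512604, 0.31697240471839905), (0.02908003143966198, 0.08090810477733612), 27.729310989379883)
corner (264, 188, 19, 15) ((0.43488362431526184, 0.08596592396497726), (0.016370665282011032, 0.02032543160021305), 80.44258117675781)
corner (236, 128, 24, 75) ((0.4120897948741913, 0.12322571128606796), (0.08231029659509659, 0.025912050157785416), 80.38545989990234)
broad (238, 141, 38, 46) ((0.39424261450767517, -0.32909247279167175), (0.050031136721372604, 0.04003986343741417), 87.55518341064453)
```

View pics/c.png

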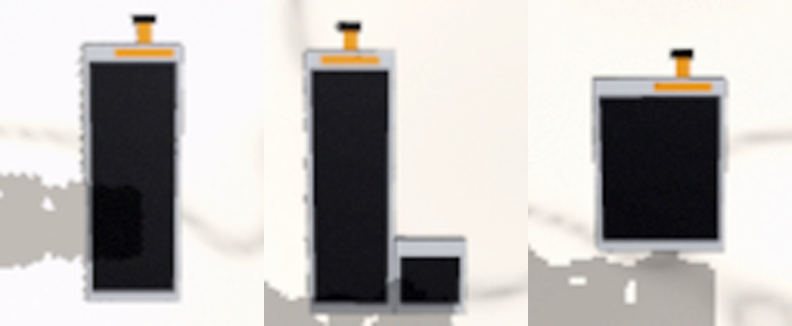

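```bash
cat >> h.py <<'E'
def guarded(x,y,z0,z1,fz=4,step=.001):
    """step down from z0 until the upward force passes fz or z1 is reached; returns z"""
    z=z0
    while z>z1:
        z-=step; manip.servo_line([x,y,z],rate=.03)
        if abs(manip.get_contact_force()[2])>fz: break
    return z
def pick(x,y,yaw,width,zmin=.0215):
    o=pick_ori([x,y,.1],yaw)
    manip.command_gripper(width+.016,40)
    manip.move_to([x,y,.10],o); manip.servo_line([x,y,.032],rate=.12); manip.hold(.1)
    z=guarded(x,y,.032,zmin); f=manip.get_contact_force()
    zg=z+.0015; manip.servo_line([x,y,zg],rate=.03)
    manip.command_gripper(width-.006,40)
    f2=manip.get_contact_force(); w=manip.get_width()
    manip.servo_line([x,y,.10],rate=.15)
    print("pick z",z,zg,"f",f.round(1),f2.round(1),"width",w,manip.get_width(),"t",manip.get_time())
    return zg
E
python3 - <<'E'
from h import *
zg=pick(.3943,-.327,np.radians(-2.45),.046)
c,T=wrist(); cv2.imwrite("pics/held1.png",c["image"][:,:,::-1])
E
```

```text
pick z 0.02099999999999999 0.022499999999999992 f [0.2 0.7 0.6] [-0.6  0.3 -0.2] width 0.03989530784080536 0.03997754608304938 t 10.2333
```

View pics/held1.png

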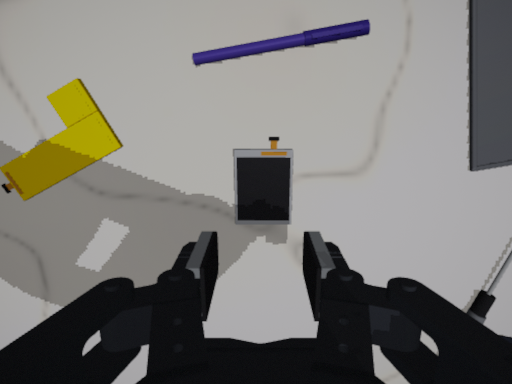

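```bash
sed -i 's/zmin=.0215/zmin=.004/; s/zg=z+.0015/zg=z+((width+.016)**2-width**2)\/8\/.076+.001/' h.py
python3 - <<'E'
from h import *
c,T=wrist(); im=c["image"]
m=(im.max(2)<60).astype(np.uint8); m[228:]=0
for k in cv2.findContours(m,0,1)[0]:
    if cv2.contourArea(k)>1000: print(cv2.boundingRect(k),cv2.minAreaRect(ray(c,T,k[:,0,:],.006).astype(np.float32)))
zg=pick(.3943,-.327,np.radians(-2.45),.046)
c,T=wrist(); cv2.imwrite("pics/held2.png",c["image"][:,:,::-1])
E
```

```text
(238, 158, 53, 63) ((0.3947359025478363, -0.32953178882598877), (0.051199063658714294, 0.04155431687831879), 87.59297943115234)
pick z 0.003999999999999979 0.007842105263157872 f [ 0.   0.3 -0. ] [-0.2  0.  -0. ] width 0.04011354478233511 0.03992749992588923 t 20.125
```

View pics/held2.png

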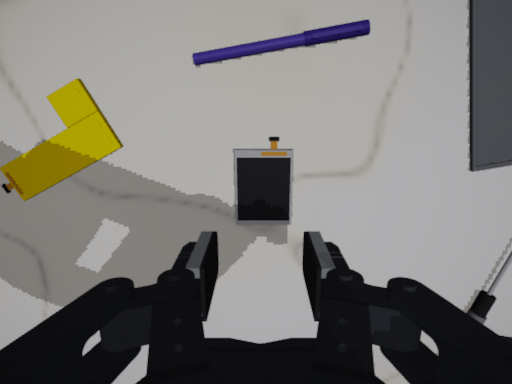

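Run:
```python
from h import *
p=[.3943,-.327,0]
print(manip.get_position())
manip.command_gripper(.062,40)
for z in (.04,.03,.024):
    manip.servo_line([p[0],p[1],z],rate=.1); print(z,manip.get_position().round(4),manip.get_contact_force().round(2),manip.get_time())
manip.servo_line([p[0],p[1],.023],rate=.03); print(manip.get_position().round(4),manip.get_contact_force().round(2),manip.get_time())
c,T=wrist(); cv2.imwrite("pics/low.png",c["image"][:,:,::-1])
c=manip.camera("side"); cv2.imwrite("pics/lows.png",cv2.resize(c["image"][250:384,220:380,::-1],None,fx=4,fy=4))
```

```text
[ 0.39370764 -0.326495    0.09915688]
0.04 [ 0.3945 -0.3272  0.0402] [-0.39  0.17 -0.39] 21.2667
0.03 [ 0.3942 -0.3269  0.0301] [-0.15 -0.71  0.32] 21.5167
0.024 [ 0.3942 -0.3269  0.0239] [ 0.78 -0.31  0.6 ] 21.7667
[ 0.3943 -0.327   0.0231] [ 0.56 -0.04  0.16] 22.0167
```

View pics/low.png

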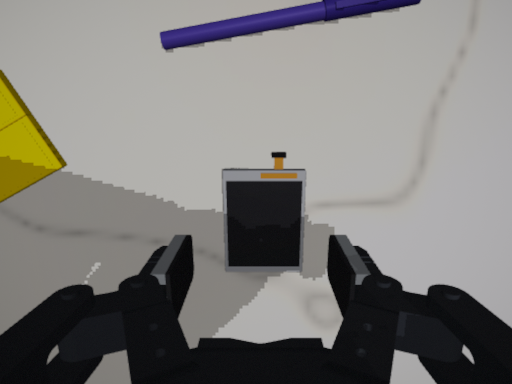

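View pics/lows.png

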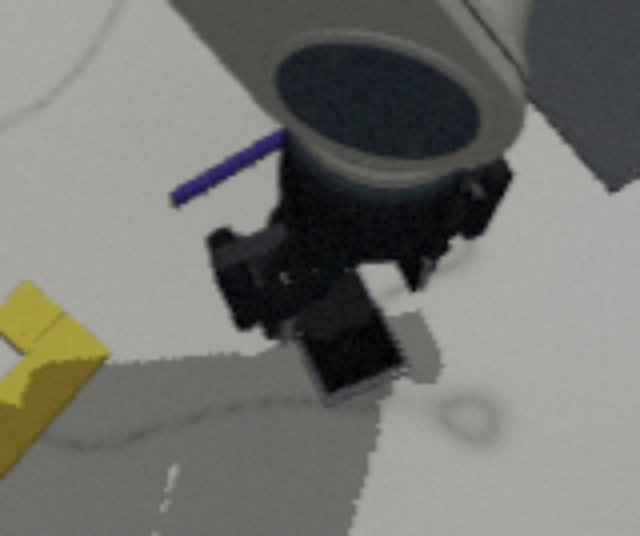

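Run:
```python
from h import *
p=[.3943,-.327]
print(manip.camera("wrist")["fx"],manip.camera("wrist")["cx"],manip.camera("wrist")["cy"])
for z in (.021,.019,.017,.015,.013,.011):
    manip.servo_line([*p,z],rate=.05); f=manip.get_contact_force(); print(z,manip.get_position().round(4),f.round(2),manip.get_tau().round(1)[:3],manip.get_width())
    if abs(f[2])>4: break
```

```text
327.0363031521495 260.0401979197978 190.09667538055672
0.021 [ 0.3942 -0.3269  0.0208] [-0.39 -0.54 -0.19] [  0.  -51.3 -14.6] 0.06213601202637801
0.019 [ 0.3942 -0.3269  0.0189] [0.21 0.93 0.87] [ -0.  -51.3 -14.4] 0.062043611226773286
0.017 [ 0.3942 -0.3269  0.0169] [-0.56 -0.29  1.19] [  0.  -51.4 -14.3] 0.062305634310819646
0.015 [ 0.3942 -0.3269  0.0149] [-0.3   0.13 -0.08] [ -0.  -51.5 -14.2] 0.06215904514103543
0.013 [ 0.3942 -0.327   0.0129] [-0.45 -0.98  0.1 ] [  0.  -51.6 -14.1] 0.06174764961058772
0.011 [ 0.3942 -0.3269  0.0109] [-0.17 -0.98 -0.46] [ -0.  -51.7 -13.9] 0.06184123060415249
```

Run:
```python
from h import *
p=[.3943,-.327]
z=.009
while z>-.03:
    manip.servo_line([*p,z],rate=.05); f=manip.get_contact_force()
    if abs(f[2])>3: break
    z-=.0015
print(z,manip.get_position().round(4),f.round(2),manip.get_width(),manip.get_time())
c,T=wrist(); cv2.imwrite("pics/low2.png",c["image"][:,:,::-1])
```

```text
-0.021 [ 0.3944 -0.3271 -0.0202] [-1.6   1.93 12.4 ] 0.06194352225942147 29.0167
```

View pics/low2.png

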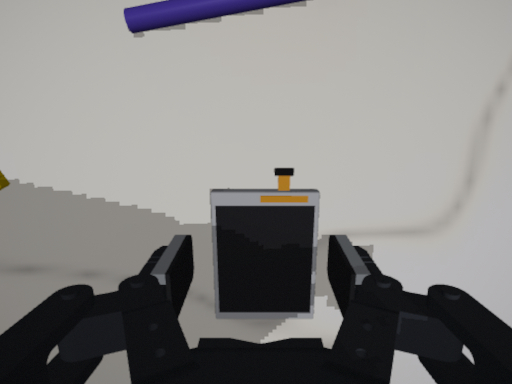

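```bash
cat >> h.py <<'E'
M={"corner":(.6567,-.2232,np.radians(7.36)),"slim":(.6417,.0060,np.radians(-4.09)),"broad":(.6560,.2144,np.radians(-.8))}
def sense(p,yaw):
    o=pick_ori(p,yaw); return next(i for i,a in enumerate(down(yaw)) if np.allclose(a,o))
def zgrip(w): return -(.0137+w*w/8/.076)+.001
def grab(x,y,width):
    zg=zgrip(width); manip.servo_line([x,y,zg],rate=.12)
    manip.command_gripper(width-.006,40); f=manip.get_contact_force()
    manip.servo_line([x,y,.05],rate=.15)
    print("grab f",f.round(1),"width",manip.get_width(),"t",manip.get_time())
def place(name,i,width,dx=0):
    x,y,w=M[name]; x-=.004; x+=(-.04+dx)*np.cos(w); y+=(-.04+dx)*np.sin(w)
    o=down(w)[i]; manip.move_to([x,y,.05],o)
    za=zgrip(width)+.003; manip.servo_line([x,y,za+.004],rate=.12); manip.hold(.1)
    z=guarded(x,y,za+.0035,za-.0012,2.5,.0008)
    f=manip.get_contact_force()
    manip.command_gripper(width+.012)
    manip.servo_line([x,y,.06],rate=.15)
    print("placed",name,"dz",z-za,"f",f.round(1),"t",manip.get_time())
E
python3 - <<'E'
from h import *
x,y,yaw=.3943,-.327,np.radians(-2.45)
manip.servo_line([x,y,zgrip(.046)],rate=.05)
i=sense([x,y,.05],yaw); grab(x,y,.046)
if manip.get_width()>.043: place("broad",i,.046)
c=manip.camera("scene"); cv2.imwrite("pics/s1.png",c["image"][:,:,::-1])
E
```

```text
grab f [-0.6  0.9  4.4] width 0.044198687596376025 t 30.4667
placed broad dz -0.0005000000000000022 f [-2.6 -1.   5.4] t 35.4833
```

View pics/s1.png

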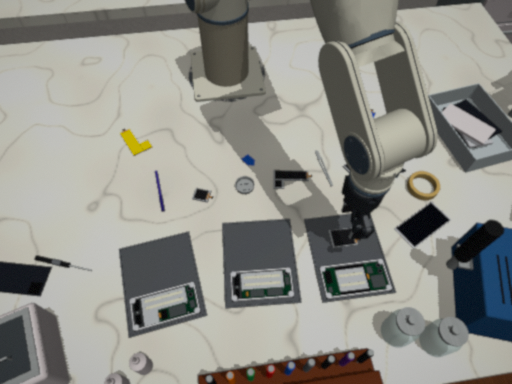

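Run:
```python
from h import *
def do(name,x,y,yaw,width,dx=0):
    i=sense([x,y,.05],yaw); manip.command_gripper(width+.016,40)
    manip.move_to([x,y,.05],down(yaw)[i]); grab(x,y,width)
    if manip.get_width()<width-.004: raise SystemExit("missed "+name)
    place(name,i,width,dx)
do("slim",.3960,.3187,np.radians(27.7),.034)
do("corner",.4124,.1252,np.radians(-9.6),.031,-.013)
p=[.35,-.3,.2]; manip.move_to(p,pick_ori(p,0)); manip.hold(.2)
c=manip.camera("scene"); np.savez("pics/s2.npz",**c); im=c["image"]; print(manip.get_time())
a=cv2.resize(im[145:335,100:400,::-1],None,fx=2.66,fy=2.66,interpolation=cv2.INTER_CUBIC); cv2.imwrite("pics/s2.png",a)
m=((im.max(2)<45)).astype(np.uint8)
for k in cv2.findContours(m,0,1)[0]:
    x,y,w,h=cv2.boundingRect(k)
    if not(60<cv2.contourArea(k)<900 and 185<y<300 and 110<x<400): continue
    r=cv2.minAreaRect(ray(c,c["cam_to_world"],k[:,0,:],.009).astype(np.float32)); print((x,y,w,h),r)
    for n,(X,Y,Wm) in M.items():
        d=np.array(r[0])-[X,Y]
        if np.hypot(*d)<.1: print(n,"label in mat frame mm",(1e3*d@np.array([[np.cos(Wm),-np.sin(Wm)],[np.sin(Wm),np.cos(Wm)]])).round(1))
```

```text
grab f [ 0.3 -1.3  6.7] width 0.03263477090977947 t 38.3167
placed slim dz 0.0002999999999999982 f [-2.5  0.1  6.2] t 42.3417
grab f [-0.9 -2.9  6.6] width 0.029110567828500262 t 45.0083
placed corner dz 0.0002999999999999982 f [-1.8  0.7  4.9] t 49.1333
50.5167
(233, 274, 13, 24) ((0.6975167393684387, -0.05292526260018349), (0.054559558629989624, 0.021733174100518227), 10.432366371154785)
slim label in mat frame mm [ 59.9 -54.8]
(324, 264, 43, 30) ((0.7016011476516724, 0.19126804172992706), (0.05273647606372833, 0.1062873899936676), 23.263742446899414)
broad label in mat frame mm [ 45.9 -22.5]
(367, 263, 15, 12) ((0.701870322227478, 0.26671767234802246), (0.025413835421204567, 0.029574422165751457), 1.2381885051727295)
broad label in mat frame mm [45.1 53. ]
(139, 250, 35, 17) ((0.6015574336051941, -0.23025432229042053), (0.02220235951244831, 0.07899486273527145), 7.853708267211914)
corner label in mat frame mm [-55.6   0.1]
(241, 238, 33, 11) ((0.5996617078781128, 0.007151447236537933), (0.07685311138629913, 0.02490336075425148), 85.74285888671875)
slim label in mat frame mm [-42.   -1.8]
(332, 229, 22, 16) ((0.614178478717804, 0.21341201663017273), (0.04653942212462425, 0.03697234392166138), 89.15096282958984)
broad label in mat frame mm [-41.8  -1.6]
(195, 190, 12, 9) ((0.4438304603099823, -0.1150968000292778), (0.025809120386838913, 0.022979214787483215), 68.7521743774414)
```

View pics/s2.png

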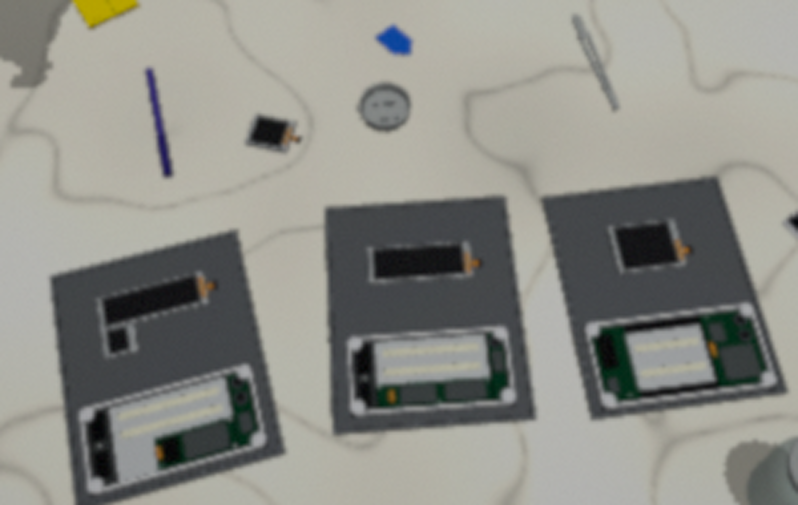

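```bash
python3 -c "
from rig import manip
manip.sign_off()"
```

```text
the job is handed in; nothing more can be done
```

All three batteries are on the mats of the phones they fit, and I handed the job in just after 50.5 s of robot time. The odd battery and the blue and yellow look-alikes were left alone.

**Last check:** I compared the final scene picture with the mats as first measured. The battery centres are inferred from their labels.

| Battery | Offset from the middle of the clear half | Long axis against the phone |
|---|---|---|
| slim | about 2 mm | within 0.01 rad |
| broad | about 2 mm | within 0.01 rad |
| L-shaped | about 3 mm | within 0.01 rad |

- **Odd battery:** it moved less than about 1 mm by the same measurement, within the camera's accuracy.
- **Set-down:** each battery was lowered until a contact force of about 5–6 N, then released.

**What disagreed:**
- **Fingertip position:** with the jaws open to 62 mm, the tips touched the bench at a TCP height of -20 mm. The stated figure is 22 mm ahead of the TCP, so they were about 36 mm farther back than expected. My first two grasps on the broad battery closed above it without moving it. After finding this by a guarded touch on the bench, every grasp held on its first try.
- **Camera offset:** the scene camera put things about 5 mm farther out in x than the wrist camera did. I moved the placing targets 4 mm nearer to allow for this. If the correction was wrong, the offsets above could be a few millimetres off, which is still inside the 15 mm limit.

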